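# Eject a tart ring from the demoulding stand and stop it on the slide

## Robot

A 6-joint arm with a two-finger parallel gripper is mounted at the origin on the work surface. World frame = base frame: x ahead of the robot, y to its left, z up, the work surface at z = 0. Lengths are in m, angles in rad, forces in N, time in s.
With the tool pointing down it reaches from about 0.325 to 0.775 m from the base axis. Payload 9.3 kg.
Tool frame: the origin (TCP) lies midway between the tips of the shut fingers; the grasp point (between the pads) lies 19 mm behind it; z points along the fingers, y is the line along which they close (so a half turn about z gives the same grasp; the last joint's range is limited). The gripper opens to 85 mm and grips with 20 to 120 N. Pads are 22 mm wide; open, the fingers measure 114 mm over their backs; the gripper's body (76 mm by 85 mm) begins 54 mm behind the grasp point. The pads swing forward as they close: fully open they stand 13 mm farther back than shut.
Start: joints at [-1.281, 0.259, 0.021, 1.334, 0, 1.418], TCP at [0.236, -0.497, 0.231] pointing down, gripper open.
Joint ranges: [-3.04, 3.04], [-0.91, 1.82], [-1.04, 1.36], [-1.92, 1.95], [-1.52, 1.45], [-3.14, 3.14]. Speed limits (rad/s): [2.22, 2.22, 2.79, 3.14, 3.14, 3.14].

## Interface

Orientations are given as a unit quaternion [x, y, z, w].
In Python, from workcell import manip, optics gives the robot as it stands. The module is installed in compiled form; this text tells all that it offers.
- The arm moves only by the tool drive_tool, never from a script. Its argument "steps" is text: rows parted by semicolons, each of 7 numbers parted by spaces: the shift along the tool's x, y, z in mm, then the turn, a rotation vector about the tool's x, y, z in degrees, then the gripper's target within -1 to 1 (fully open at 1, half-way at 0, shut at -1). A call has 1 to 12 rows; each row is the pose to reach, as a shift and turn from the pose commanded when the call began, along the tool's axes at that moment; what a row does not reach only later rows make up. A row lasts 1/8 s, in which the tool goes at most 62.5 mm and 10.7 degrees, less where a joint would pass 70% of its speed; a pose out of reach is approached as far as the arm can. A call with a gripper value outside its range is refused whole. The fingers move at their own pace and stop on an object; "grip_force" is the grip in N (left out, the last holds). Time passes only in rows, so rows that repeat a pose let the fingers close. It gives the time, the measured TCP pose, the force, the opening and the grip force at its end, in the units of the state.
- manip.sense(): the state, without advancing time (a new reading comes with each control period).
- optics.camera(name): name is "side" or "top" or "wrist"; returns the picture (400x640x3 uint8, red, green, blue); there is no depth.
- optics.camera_model(name): a dict with "K" (3x3 intrinsics, pixels), "xyz" and "orientation" of the camera in the world; the wrist camera has in their place "tool_from_camera" (4x4, takes a point from camera to tool coordinates, whose origin is the TCP and whose axes are the flange's). Camera axes: x right, y down, z forward; pixel columns grow to the right and rows downward; lengths in m; the calibration is good to about 2 mm. The wrist camera is an equidistant fisheye: a pixel r from the principal point sees the ray r / f radians off the axis. A picture is of the moment at which its call begins: read the wrist's pose just before it. camera_model takes no time and is no camera call.
- manip.sign_off(): hands the job in; it is judged then, once.
The state is a dict: "clock": time; "joint_pos": joint angles; "dq": joint speeds; "joint_torque": joint torques, N m; "tool_pos": TCP position; "eef_rot": TCP orientation; "ft_force": force on the tool from outside, world axes, zero at the start; "wrist_torque": the same for the moment, N m; "gripper_width": finger opening in m; "finger_force": force on a finger pad.
Only numpy, scipy, OpenCV 4.12 (cv2) and the standard library are available. Lean on these libraries where they do the work, as an engineer would, in place of code of your own. Each camera call takes 0.05 s, during which the arm holds its last target. There are 200 camera calls.

## Task

Press the round steel ejector button of the demoulding stand with one finger and keep it down, and with the other finger trap the ringed tart that pops out of its pocket before it slides off the open low end of the slide. Finish while still holding: button down, the tart lying flat on the slide, wholly out of its pocket, no part over the open end, resting against your finger. Never lift the tart, and leave everything else standing where it is.

Things in the scene. Friction and masses are not known exactly. Their poses are not given: they have to be found in the camera images.
- stand: Fixed metal demoulding stand, 210 mm long, 150 mm wide. Origin on the table straight below the middle of the slide's upper edge (the lip of the pocket); z up, x horizontally uphill along the slide, so the tart slides towards -x. The ejector button stands beside the slide at x = -103, y = -57 mm in this frame.
- slide: Steel slide, tilted 26 deg, fixed to the stand. Origin: middle of the pocket's lip, on the slide surface, 82 mm up; x uphill along it, z square to it. The slippery surface runs from the lip (x = 0) to the open end (x = -130 mm, no stop). Rails: 8 mm high, 4 thick, 66 apart inside. Pocket at x = 0 to 66 mm, its floor 6 mm lower. A freed tart slides off the end in about 0.5 s.
- trap_line (a point): Point on the slide's surface in the middle of the channel, 115 mm downhill from the lip, level across from the ejector button (57 mm from its axis); surface height here 32 mm above the table. A finger standing about here, its tip some 10 mm above the surface, stops the tart with its centre about 65 mm below the lip.
- button_top (a point): Centre of the top face of the round steel ejector button, 30 mm in diameter, 50 mm above the table when released. It goes straight down 8 mm; when fully down, a finger on it has its tip 10 mm above the slide's surface at trap_line.
- ejector_button (a joint): Button travel in m: 0 released, 0.008 fully down. Sprung: about 2 N to start, 6 to 7 N at the bottom; returns when let go. It lifts the ejector plate 1.2 times as far, so the tart clears the 6 mm lip at about 0.005 and then slides off by itself.
- tart: Tart baked in a plain steel ring: disc 60 mm in diameter, 20 mm high, about 120 g. Origin at the centre of its underside, z its axis. Starts in the pocket, tilted like the slide.
- tart_center (a point): Centre of the tart, half-way up (10 mm above its underside). When it lies on the slide it is at z = 10 mm in the slide's frame.
- spare_ring: Bystander: empty steel ring, 60 mm in diameter, 20 mm high, on the table beside the stand. Origin at its underside.
- nozzle: Bystander: steel piping nozzle, cone 28 mm wide, 42 mm high, on the table beside the stand. Origin at its underside.
- jar: Bystander: amber glass jar with white lid, 56 mm wide, 85 mm high. Origin at its underside.
- cup: Bystander: white plastic cup, 72 mm wide, 85 mm high. Origin at its underside.
- weight: Bystander: brass weight with a knob, 44 mm wide, 58 mm high. Origin at its underside.
- palette: Bystander: palette knife with a wooden handle lying on the table left of the stand. Origin at its underside.
- bowl: Bystander: steel bowl, 150 mm wide, 65 mm high. Origin at its underside.
Mind the look-alikes: they are no part of the job. Leave any red or turquoise look-alike of the tart alone.

How it is judged:
On the way, in this order (a step that is already met when the one before it is completed fails the run):
1. the ejector button is pressed (value of joint ejector_button above 0.004 m).
2. with the button still down, the tart lies on the slide, stopped by a finger (value of joint ejector_button above 0.004 m and contact force between the fingers and tart above 0.02 N and x of tart_center in the frame of slide between -0.104 and -0.028 m and z of tart_center in the frame of slide between 0.004 and 0.016 m and angle between the z axis of tart and the z axis of slide, either way round below 0.2 rad), for 0.3 s.
At the end, for the whole second after the job is handed in: The button is held at least 4 mm down; the tart lies flat on the slide at rest against a finger, wholly out of its pocket (centre at least 28 mm below the lip) and not over the open end (centre at most 104 mm below the lip) (all of step 2 and linear speed of tart below 0.02 m/s); the arm keeps its last pose, push and grip.
It fails at once if the tart slides over the open end of the slide (x of tart_center in the frame of slide below -0.115 m).
It fails at once if the tart is lifted off the slide (z of tart_center in the frame of slide above 0.028 m).
It fails at once if a bystander is moved by more than 30 mm (distance of any of spare_ring, nozzle, jar, cup, weight, palette, bowl from where it was at the start of the episode above 0.03 m).
It also fails if it takes over 32 s, if anything falls off the work surface, if the arm or the gripper's body presses on something with over 40 N, if the wrist force passes 120 N, or if a joint passes its speed limit or range.

## Working session

There is one attempt and no reset: what is moved stays moved. The work goes in short steps, Python scripts to look and compute and a tool call to move; the robot and the scene stay as the last step left them, time stands still between calls to the robot, and variables do not carry over. Pictures are saved under pics/ and viewed, at most 10 in all, crops included, and the job is handed in when it is done.

Besides the shell and the picture viewer there is one more tool, called after "Request:" in YAML: its name, and indented under it one key for each argument. drive_tool: Moves the arm, as the interface text tells. Its arguments: {"type":"object","properties":{"steps":{"type":"string"},"grip_force":{"type":"number"}},"required":["steps"]}

```bash
mkdir -p pics
python3 - <<'E'
from workcell import manip, optics
import cv2,json
for n in("top","side"):
    cv2.imwrite(f"pics/{n}0.png",optics.camera(n)[:,:,::-1]); print(n,optics.camera_model(n))
print(optics.camera_model("wrist"));print(manip.sense())
E
```

```text
top {'K': array([[364.17396344,   0.        , 319.54303911],
       [  0.        , 364.17396344, 195.91846501],
       [  0.        ,   0.        ,   1.        ]]), 'xyz': array([0.41072413, 0.0381164 , 1.09130288]), 'orientation': array([ 0.71550529, -0.69723132,  0.01877806, -0.03959854])}
side {'K': array([[391.10169509,   0.        , 319.91314895],
       [  0.        , 391.10169509, 203.45138992],
       [  0.        ,   0.        ,   1.        ]]), 'xyz': array([0.38786674, 0.7518813 , 0.75550618]), 'orientation': array([-0.09383862,  0.90952269, -0.40330744,  0.03613716])}
{'K': array([[309.70691629,   0.        , 313.88737537],
       [  0.        , 309.70691629, 199.76318583],
       [  0.        ,   0.        ,   1.        ]]), 'tool_from_camera': array([[ 6.08797428e-04, -9.52187822e-01, -3.05512654e-01,
         7.66536445e-02],
       [ 9.99999811e-01,  6.04442298e-04,  1.08848906e-04,
         1.06526287e-03],
       [ 8.10201680e-05, -3.05512662e-01,  9.52188010e-01,
        -1.42963878e-01],
       [ 0.00000000e+00,  0.00000000e+00,  0.00000000e+00,
         1.00000000e+00]])}
{'clock': 0.1, 'joint_pos': array([-1.28058252e+00,  2.59186690e-01,  2.08046541e-02,  1.33369691e+00,
       -9.77009299e-06,  1.41823982e+00]), 'dq': array([-0.00013669, -0.00056782,  0.00349173,  0.00049026, -0.00034302,
       -0.00039105]), 'joint_torque': array([ 5.14680767e-03, -5.56694734e+01,  3.45070016e+01,  1.15800864e-02,
       -1.55842063e-04, -3.63967092e-05]), 'tool_pos': array([ 0.23558366, -0.49670294,  0.23068604]), 'eef_rot': array([ 9.75594030e-01,  2.19581142e-01, -4.89790750e-05, -6.39454704e-04]), 'ft_force': array([ 0.41409726, -0.77405333, -0.53101166]), 'wrist_torque': array([ 0.03565954,  0.06080783, -0.00456475]), 'finger_force': 0.0, 'gripper_width': 0.08523263557629882}
```

View pics/top0.png

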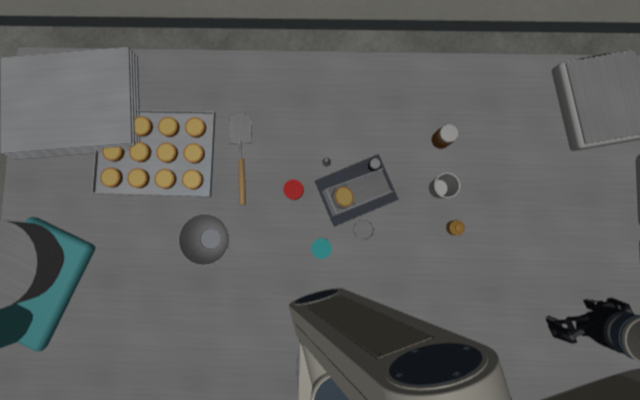

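View pics/side0.png

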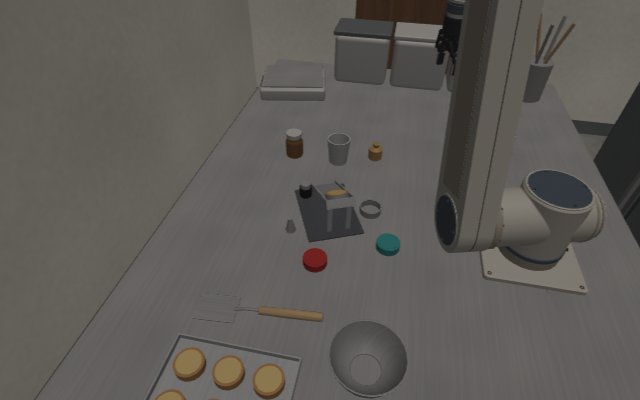

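Top view: the stand is at about (357,190), with its tart at (344,197) and its button at (376,163). The look-alikes are red at (293,189) and turquoise at (321,248), both loose on the table. The tan tart in the stand's pocket is the one meant. I'll confirm it in a crop.

Run:
```python
import cv2
a=cv2.imread("pics/top0.png")[140:250,300:410]; a=cv2.resize(a,(600,600),interpolation=cv2.INTER_CUBIC)
a=cv2.convertScaleAbs(a,alpha=1.8);cv2.imwrite("pics/c1.png",a[:600])
```

```text
(no output)
```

View pics/c1.png

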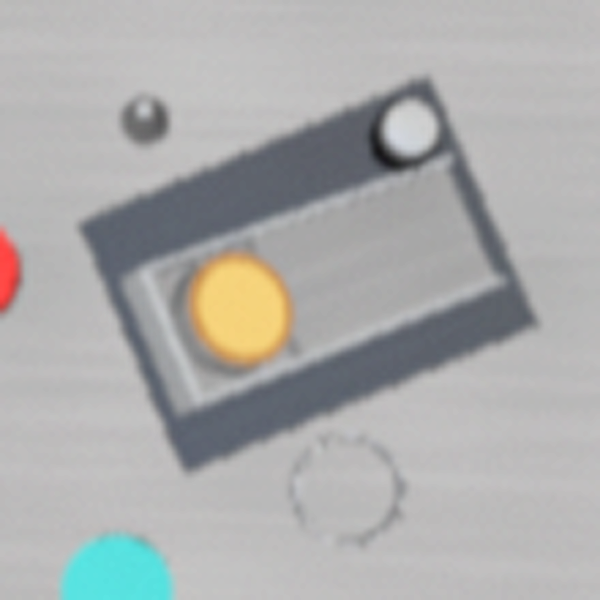

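The crop confirms the tan ringed tart at crop (240,308), with the bright round button at (408,130) and the open end at the right, (448,155) to (503,283). Next I fit the stand pose.

```bash
cat > h.py <<'E'
import numpy as np
from scipy.spatial.transform import Rotation as R
from workcell import manip, optics
def slide(x,y,z):
    a=np.radians(26); return [x*np.cos(a)-z*np.sin(a), y, .082+x*np.sin(a)+z*np.cos(a)]
BT=[-.103,-.057,.050]; TL=slide(-.115,0,0)
def proj(m,P):
    q=R.from_quat(m["orientation"]).inv().apply(np.atleast_2d(P)-m["xyz"]); k=m["K"]
    return q[:,:2]/q[:,2:]*k[0,0]+k[:2,2]
def st(p,P): return R.from_euler('z',p[2]).apply(np.atleast_2d(P))+[p[0],p[1],0]
E
python3 - <<'E'
from h import *
from scipy.optimize import least_squares
m=optics.camera_model("top")
c=lambda x,y:[300+(x+.5)/5.4545-.5,140+(y+.5)/5.4545-.5]
best=None
obs=np.array([c(408,130),c(240,308),c(448,158),c(503,283),c(428,78),c(537,325),c(188,470),c(80,225)])
for s in (1,-1):
  for y0 in np.arange(-3,3,1):
    def f(p):
        L,z=p[3],.004
        P=[BT,slide(.033,0,.014),slide(-.13,-s*.035,.008),slide(-.13,s*.035,.008)]+[[L,-s*.075,z],[L,s*.075,z],[L+.21,s*.075,z],[L+.21,-s*.075,z]]
        return (proj(m,st(p,P))-obs).ravel()
    r=least_squares(f,[.4,-.05,y0,-.13])
    if best is None or r.cost<best.cost: best=r
p=best.x;print(p,best.cost);print(best.fun.reshape(-1,2).round(1))
np.save("p.npy",p[:3])
print(st(p,[BT,TL]),proj(optics.camera_model("side"),st(p,[BT,TL,slide(.033,0,.014)])))
s=manip.sense();print(R.from_quat(s["eef_rot"]).as_matrix().round(3))
# other objects on table
E
```

```text
[ 0.5054986  -0.01343048  1.9847586  -0.13335813] 13.3495908928057
[[-0.2 -1.7]
 [-1.8 -1.2]
 [ 0.2 -1.1]
 [-0.5 -2. ]
 [ 1.3  1.3]
 [ 1.   2. ]
 [-0.3  2.1]
 [ 0.5  0.7]]
[[ 0.59911478 -0.08480282  0.05      ]
 [ 0.54707467 -0.1080613   0.03158732]] [[303.45824119 183.30252137]
 [322.89951778 185.66340539]
 [334.21696999 193.42877253]]
[[ 0.904  0.428 -0.   ]
 [ 0.428 -0.904  0.001]
 [ 0.    -0.001 -1.   ]]
```

Request:
drive_tool:
  steps: "48 -22 0 0 0 -8.8 0;95 -43 0 0 0 -17.7 0;143 -65 0 0 0 -26.5 0;191 -87 0 0 0 -35.4 0;238 -109 0 0 0 -44.2 0;286 -130 0 0 0 -53 0;334 -152 0 0 0 -61.9 0;381 -174 0 0 0 -70.7 0;429 -196 0 0 0 -79.6 0;476 -217 30 0 0 -88.4 0;476 -217 80 0 0 -88.4 0;476 -217 80 0 0 -88.4 0"

```text
clock: 1.6
tool_pos: [0.5707, -0.0956, 0.1478]
eef_rot: [0.546, 0.838, -0.001, -0.004]
ft_force: [-0.5, -0.1, 1.1]
gripper_width: 0.0427
finger_force: 0.0
```

Run:
```python
from h import *
import cv2
s=manip.sense();im=optics.camera("wrist")
print({k:s[k] for k in("clock","tool_pos","gripper_width","joint_pos","ft_force")});print(R.from_quat(s["eef_rot"]).as_matrix().round(3))
im=cv2.convertScaleAbs(im[:,:,::-1],alpha=1.6);cv2.imwrite("pics/w1.png",im);cv2.imwrite("pics/w1.png",cv2.resize(im[:,100:540],(792,720),interpolation=cv2.INTER_CUBIC)[120:])
np.save("T.npy",np.r_[s["tool_pos"],s["eef_rot"]])
```

```text
{'clock': 1.6, 'tool_pos': array([ 0.57074463, -0.09564806,  0.14784842]), 'gripper_width': 0.04271309253643688, 'joint_pos': array([-3.10971884e-01,  3.47375654e-01, -6.56109116e-02,  1.16554236e+00,
       -7.36331389e-05,  8.43932431e-01]), 'ft_force': array([-0.50352854, -0.10419026,  1.08766643])}
[[-0.404  0.915 -0.007]
 [ 0.915  0.404  0.002]
 [ 0.005 -0.006 -1.   ]]
```

View pics/w1.png

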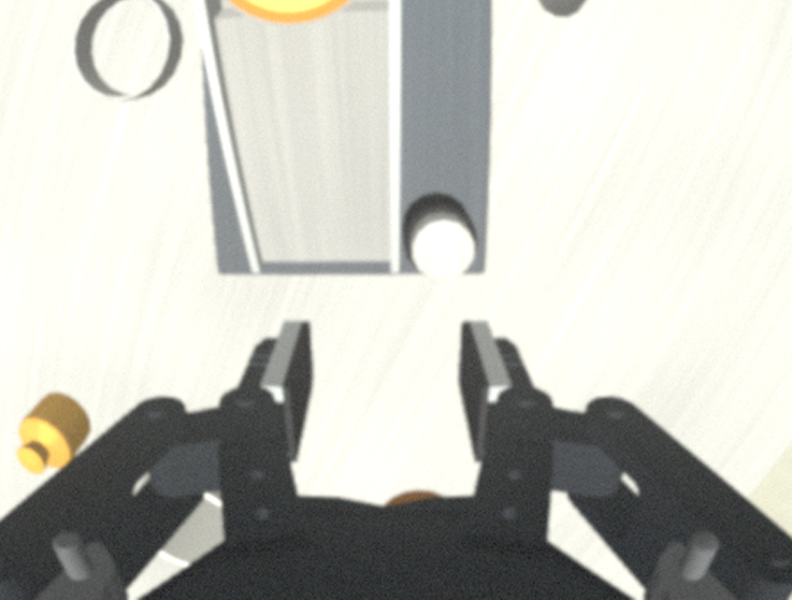

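The wrist view shows the button top at (443,250), the rail ends at (256,268) and (395,268), and the finger tips at (297,323) and (474,323). The tool yaw looks nearly aligned, so I project these points.

```bash
cat >> h.py <<'E'
def wray(u,v,T):
    m=optics.camera_model("wrist");k=m["K"];d=np.array([u-k[0,2],v-k[1,2]]);r=np.hypot(*d);t=r/k[0,0]
    d=np.r_[np.sin(t)*d/r,np.cos(t)];M=m["tool_from_camera"];q=R.from_quat(T[3:])
    return q.apply(M[:3,3])+T[:3], q.apply(M[:3,:3]@d)
def hit(u,v,T,z):
    o,d=wray(u,v,T); return o+d*(z-o[2])/d[2]
E
python3 - <<'E'
from h import *
T=np.load("T.npy");p=np.load("p.npy")
px=lambda x,y:(100+(x+.5)/1.8-.5,(y+120.5)/1.8-.5)
q=R.from_quat(T[3:])
ze=slide(-.13,0,.008)[2]
for n,x,y,z in[("btn",443,250,.05),("Lrail",256,268,ze),("Rrail",395,268,ze),("Lrail@170",226,120,None),("plateL",219,272,.004),("plateR",486,272,.004),("tipL",297,323,T[2]),("tipR",474,323,T[2])]:
    if z is None: continue
    w=hit(*px(x,y),T,z);print(n,w.round(4),"tool",(q.inv().apply(w-T[:3])*1e3).round(1),"stand",(R.from_euler('z',-p[2]).apply(w-[p[0],p[1],0])*1e3).round(1))
o,d=wray(*px(297,323),T);
for dz in(0,.005,.01): print((q.inv().apply(o+d*(T[2]+dz-o[2])/d[2]-T[:3])*1e3).round(1))
E
```

```text
btn [ 0.5947 -0.0898  0.05  ] tool [-4.8 24.9 97.7] stand [-105.8  -51.    50. ]
Lrail [ 0.5171 -0.1414  0.0322] tool [-20.8 -66.9 115.9] stand [-121.9   40.9   32.2]
Rrail [ 0.5811 -0.1126  0.0322] tool [-20.3   3.3 115.5] stand [-121.2  -29.3   32.2]
plateL [ 0.4954 -0.1654  0.004 ] tool [-34.1 -96.2 144.2] stand [-135.1   70.3    4. ]
plateR [ 0.6329 -0.1038  0.004 ] tool [-33.3  54.4 143.4] stand [-133.9  -80.3    4. ]
tipL [ 0.5438 -0.101   0.1478] tool [  6.  -26.8   0.2] stand [-95.6   0.2 147.8]
tipR [ 0.5903 -0.0803  0.1478] tool [ 6.2 24.1 -0.1] stand [-95.3 -50.7 147.8]
[  6.  -26.8   0.2]
[  8.4 -25.9  -4.8]
[ 10.9 -25.   -9.8]
```

Request:
drive_tool:
  steps: "-4.5 -3.5 30 0 0 0 0;-4.5 -3.5 60 0 0 0 0;-4.5 -3.5 80 0 0 0 0;-4.5 -3.5 92 0 0 0 0;-4.5 -3.5 92 0 0 0 0;-4.5 -3.5 92 0 0 0 0"

```text
clock: 2.4
tool_pos: [0.5721, -0.1029, 0.0607]
eef_rot: [0.546, 0.837, 0.0, 0.001]
ft_force: [0.2, -0.0, -0.1]
gripper_width: 0.0425
finger_force: 0.0
```

Run:
```python
from h import *
import cv2
s=manip.sense();im=optics.camera("wrist")
im=cv2.convertScaleAbs(im[:,:,::-1],alpha=1.6);cv2.imwrite("pics/w2.png",cv2.resize(im[:,100:540],(792,720),interpolation=cv2.INTER_CUBIC)[120:])
print(s["tool_pos"],s["ft_force"])
```

```text
[ 0.57205907 -0.10290953  0.06067775] [ 2.40412981e-01 -1.56713048e-04 -6.25704125e-02]
```

View pics/w2.png

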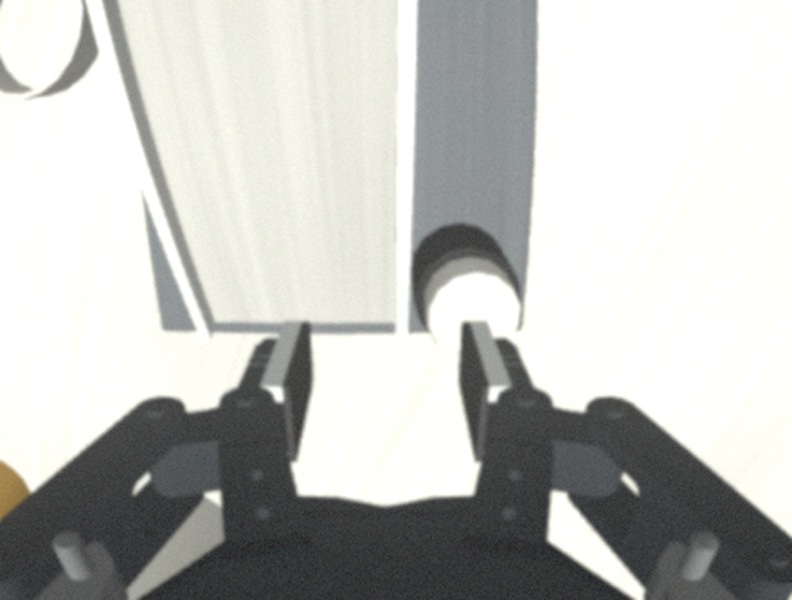

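Run:
```python
from h import *
s=manip.sense();T=np.r_[s["tool_pos"],s["eef_rot"]];print(T)
px=lambda x,y:(100+(x+.5)/1.8-.5,(y+120.5)/1.8-.5)
q=R.from_quat(T[3:]);ze=slide(-.13,0,.008)[2]
for n,x,y,z in[("btn",474,318,.05),("btnTop",474,272,.05),("btnL",428,318,.05),("btnR",520,318,.05),("Lrail",208,333,ze),("Rrail",402,333,ze)]+[("tipR",475,323,T[2]+d) for d in(0,.005,.01)]+[("tipRout",488,323,T[2]+d) for d in(0,.005,.01)]+[("tipRin",462,323,T[2]+d) for d in(0,.005,.01)]:
    w=hit(*px(x,y),T,z);print(n,(q.inv().apply(w-T[:3])*1e3).round(1))
```

```text
[ 5.72027825e-01 -1.02784105e-01  6.05481704e-02  5.46388668e-01
  8.37531214e-01  2.31706514e-04  9.14438721e-04]
btn [ 2.6 25.9 10.6]
btnTop [17.8 25.  10.6]
btnL [ 2.8 11.6 10.6]
btnR [ 2.3 40.5 10.6]
Lrail [-12.8 -64.7  28.3]
Rrail [-11.5   4.3  28.4]
tipR [ 6.1 24.4  0. ]
tipR [ 8.6 23.5 -5. ]
tipR [ 11.1  22.6 -10. ]
tipRout [ 6.  28.2  0. ]
tipRout [ 8.5 27.2 -5. ]
tipRout [ 11.   26.2 -10. ]
tipRin [ 6.2 20.6  0. ]
tipRin [ 8.6 19.8 -5. ]
tipRin [ 11.1  19.1 -10. ]
```

Request:
drive_tool:
  steps: "3 -2 0 0 0 0 0.12;3 -2 3 0 0 0 0.12;3 -2 3 0 0 0 0.12;3 -2 3 0 0 0 0.12"

```text
clock: 2.95
tool_pos: [0.5684, -0.1005, 0.0563]
eef_rot: [0.546, 0.838, -0.0, 0.0]
ft_force: [-0.7, 1.6, 0.4]
gripper_width: 0.0477
finger_force: 0.0
```

Request:
drive_tool:
  steps: "0 0 3 0 0 0 0.12;0 0 5 0 0 0 0.12;0 0 5 0 0 0 0.12"

```text
clock: 3.32
tool_pos: [0.5682, -0.1005, 0.051]
eef_rot: [0.546, 0.838, -0.0, -0.0]
ft_force: [0.4, -0.3, 0.1]
gripper_width: 0.0479
finger_force: 0.0
```

Request:
drive_tool:
  steps: "0 0 3 0 0 0 0.12;0 0 3 0 0 0 0.12"

```text
clock: 3.58
tool_pos: [0.5682, -0.1005, 0.048]
eef_rot: [0.546, 0.838, -0.0, -0.0]
ft_force: [-1.3, -0.3, 0.5]
gripper_width: 0.0479
finger_force: 0.0
```

Request:
drive_tool:
  steps: "0 0 2 0 0 0 0.12;0 0 2 0 0 0 0.12"

```text
clock: 3.82
tool_pos: [0.5684, -0.1006, 0.0464]
eef_rot: [0.546, 0.838, 0.0, 0.0]
ft_force: [0.2, -0.2, 2.6]
gripper_width: 0.0479
finger_force: 1.7
```

Run:
```python
from h import *
import cv2
s=manip.sense();im=optics.camera("wrist")
im=cv2.convertScaleAbs(im[:,:,::-1],alpha=1.1);cv2.imwrite("pics/w3.png",cv2.resize(im[:,100:540],(792,720),interpolation=cv2.INTER_CUBIC)[120:])
print(s["tool_pos"],s["ft_force"])
```

```text
[ 0.56844738 -0.1005539   0.04644362] [ 0.24964155 -0.16186831  2.64604821]
```

View pics/w3.png

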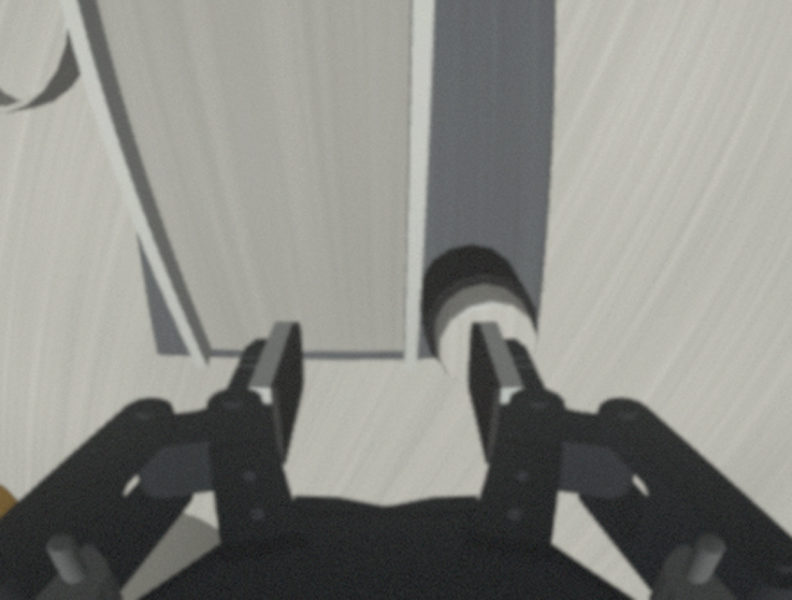

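The finger is on the button, with the tip at (487,323) over a button centre near (487,347) and 2.6 N felt. The other finger stands in the channel at (285,323). Now I press fully.

Request:
drive_tool:
  steps: "0 0 4 0 0 0 0.12;0 0 8 0 0 0 0.12;0 0 8.5 0 0 0 0.12;0 0 8.5 0 0 0 0.12;0 0 8.5 0 0 0 0.12;0 0 8.5 0 0 0 0.12;0 0 8.5 0 0 0 0.12;0 0 8.5 0 0 0 0.12;0 0 8.5 0 0 0 0.12;0 0 8.5 0 0 0 0.12"

```text
clock: 5.12
tool_pos: [0.5686, -0.1006, 0.0391]
eef_rot: [0.546, 0.838, 0.0, 0.001]
ft_force: [-6.5, 0.9, 18.5]
gripper_width: 0.0478
finger_force: 9.1
```

Run:
```python
from h import *
import cv2
s=manip.sense();im=optics.camera("wrist")
im=cv2.convertScaleAbs(im[:,:,::-1],alpha=1.1);cv2.imwrite("pics/w4.png",cv2.resize(im[:,100:540],(792,720),interpolation=cv2.INTER_CUBIC)[:600])
print(s["tool_pos"],s["ft_force"])
```

```text
[ 0.56860147 -0.10056156  0.03910855] [-6.45168832  0.93731155 18.52037002]
```

View pics/w4.png

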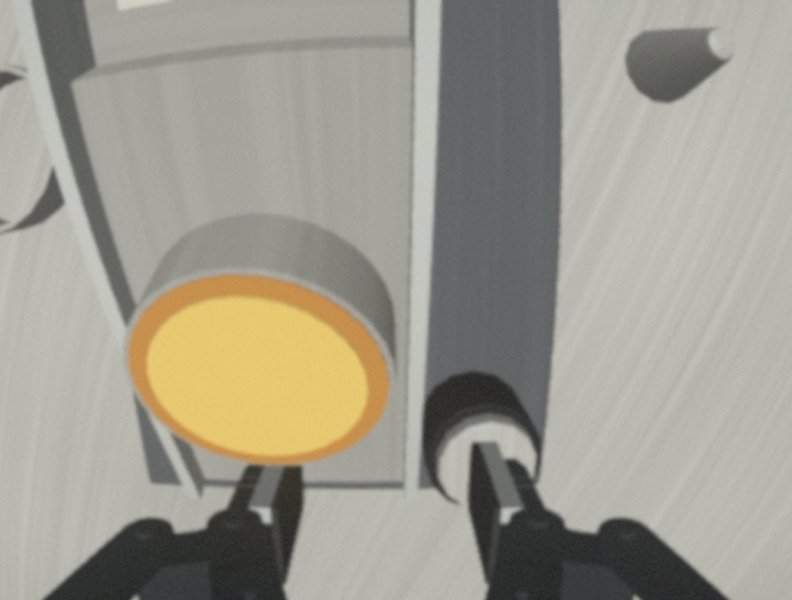

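The tart lies flat on the slide at about (258,365), clear of the pocket lip and resting against the left finger. The button is bottomed under the right finger at (487,450).

Request:
drive_tool:
  steps: "0 0 0 0 0 0 0.12;0 0 0 0 0 0 0.12;0 0 0 0 0 0 0.12;0 0 0 0 0 0 0.12"

```text
clock: 5.68
tool_pos: [0.5687, -0.1005, 0.0391]
eef_rot: [0.546, 0.838, 0.0, 0.001]
ft_force: [-5.7, 1.1, 16.9]
gripper_width: 0.0479
finger_force: 9.1
```

```bash
python3 -c "
from workcell import manip
s=manip.sense();print(s['tool_pos'],s['ft_force'],s['finger_force']);print(manip.sign_off())"
```

```text
[ 0.56865256 -0.1005457   0.03912622] [-5.71888141  1.08294065 16.90490118] 9.083224148489535
the job is handed in; nothing more can be done
None
```

I handed the job in at about 5.7 s with the button held down and the tart lying flat on the slide against the other finger, as the last wrist picture showed; the sign-off returned no verdict.

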